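Slide the heavy slide-archive box into its parking corner without tipping it

TASK

Push the blue slide-archive box along the desk into its parking corner, so that it stands square with its long side flush against the back stop and its end flush against the side stop. It is full of glass and narrow on its feet, so it has to slide: do not let it tip and do not pick it up. Leave the apple, the pen pot and the oil bottle where they stand.

Things in the scene. Friction and masses are not known exactly. Their poses are not given: they have to be found in the camera images.
- archive: Heavy blue box (1.0 to 1.4 kg), loose. Origin: centre of its underside, at desk height; x along its narrow depth, y along its length. Grey plinth 82 (x) by 150 mm (y), 6 to 36 mm above the desk; blue case above it 72 by 140 mm, up to 88 mm. Starts 80 to 120 mm short of home along bay x, 35 to 75 mm off to bay -y, turned up to 0.2 rad from the bay.
- archive_mid (a point): Centre of the box, 44 mm above its underside. Its 6 mm high rubber feet are set in: outer edges 30 mm from the centre in x, 66 mm in y. Friction on the desk 0.5 to 0.7: a push along x higher than about 40 mm above the desk can tip it; one on the plinth slides it, with 5 to 10 N.
- bay: Parking corner, fixed: aluminium L, 30 mm high, 12 mm thick, blue tape on the open sides (-x, -y). Origin: on the desk, where the box's origin lies when home, the axes of both then parallel. Back stop: face 41 mm in +x of the origin, running from y -81 to +91 mm. Side stop: face 75 mm in +y, running from x -179 to +41 mm.
- apple: Red apple, 72 mm across, 63 mm high, standing loose behind the back stop (about 115 mm in bay +x). Origin: centre of its underside. To be left alone.
- penpot: Square green pen pot with pens, 60 by 60 mm, 80 mm high (pens to 145 mm), standing loose to the right of the corner (about 40 mm in bay +x and 250 mm in bay -y). Origin: centre of its underside. To be left alone.
- oil: Small amber bottle of immersion oil, 32 mm across, 75 mm high, standing loose beyond the side stop (about 165 mm in bay +y). Origin: centre of its underside. To be left alone.
Not all that is in view belongs to the job. What is meant by the archive is not brown, and is the smaller of those in its own colour.

How it is judged:
By the outcome, as a careful person would: the job done as asked, in the order asked, and still so for the second after the job is handed in, with the robot touching nothing.
It also fails if it takes over 64 s, if anything falls off the work surface, if the arm or the gripper's body presses on something with over 40 N, if the wrist force passes 120 N, or if a joint passes its speed limit or range.

ROBOT

A 6-joint arm with a two-finger parallel gripper is mounted at the origin on the work surface. World frame = base frame: x ahead of the robot, y to its left, z up, the work surface at z = 0. Lengths are in mm, angles in rad, forces in N, time in s.
With the tool pointing down it reaches from about 275 to 750 mm from the base axis. Payload 10.2 kg.
Tool frame: the origin (TCP) lies between the finger pads; the fingertips stand 11 mm ahead of it and the grasp point (between the pads) lies 8 mm behind it; z points along the fingers, y is the line along which they close (so a half turn about z gives the same grasp; the last joint's range is limited). The gripper opens to 85 mm and grips with 20 to 120 N. Pads are 22 mm wide; open, the fingers measure 114 mm over their backs; the gripper's body (76 mm by 85 mm) begins 54 mm behind the grasp point. The pads swing forward as they close: fully open they stand 13 mm farther back than shut.
Start: joints at [0.93, 0.313, 1.498, -0, 1.331, -0.223], TCP at [213.032, 479.842, 242.294] pointing down, gripper open.
Joint ranges: [-2.94, 2.94], [-0.97, 2.17], [0.19, 2.56], [-1.23, 4.37], [0.02, 3.11], [-2.88, 2.88]. Speed limits (rad/s): [2.39, 2.39, 3.01, 3.14, 3.14, 3.14].

INTERFACE

Orientations are given as a unit quaternion [w, x, y, z].
In Python, from rig import sense, eyes, finish_job gives the robot as it stands.
- The arm moves only by the shell command python3 -m jog 'ROWS' [FORCE]. ROWS is JSON, a list of rows, each a list of 7 numbers: the shift along the tool's x, y, z in m, then the turn, a rotation vector about the tool's x, y, z in rad, then the finger opening in m, from 0 to 0.0854. In form: [[dx, dy, dz, rx, ry, rz, gripper], ...]. A call has 1 to 5 rows; each row shifts and turns the commanded pose from where the row before left it, along the tool's axes as they then stand; what a row does not reach is not made up. A row lasts 1/10 s, in which the tool goes at most 50 mm and 8.59 degrees, less where a joint would pass 70% of its speed; a pose out of reach is approached as far as the arm can. A call is refused whole if a number of a shift passes 0.05 or a number of a turn 0.15, either way. A call with a gripper value outside its range is refused whole. The fingers move at their own pace and stop on an object; FORCE is the grip in N (left out, the last holds). Time passes only in rows, so rows that do not move let the fingers close. It gives the time, the measured TCP pose, the force, the opening and the grip force at its end, in the units of the state.
- sense(): the state, without advancing time (a new reading comes with each control period).
- eyes.capture(name): name is "side" or "top"; returns the picture (384x512x3 uint8, red, green, blue); there is no depth.
- eyes.calibration(name): a dict with "fx", "fy", "cx", "cy" (pixels), "dist" ([k1, k2, p1, p2, k3] as OpenCV has them; the pictures are not rectified), "cam_to_world" (4x4, takes a point from camera to world coordinates). Camera axes: x right, y down, z forward; pixel columns grow to the right and rows downward; lengths in mm; the calibration is good to about 2 mm. A picture is of the moment at which its call begins. calibration takes no time and is no camera call.
- finish_job(): hands the job in; it is judged then, once.
The state is a dict: "time_s": time; "joints": joint angles; "dq": joint speeds; "tau": joint torques, N m; "eef_pos": TCP position; "ee_rot": TCP orientation; "force": force on the tool from outside, world axes, zero at the start; "wrist_torque": the same for the moment, N m; "grip_width": opening from 0.0 (shut) to 1.0 (fully open); "grip_force": force on a finger pad.
Only numpy, scipy, OpenCV 4.12 (cv2) and the standard library are available. Lean on these libraries where they do the work, as an engineer would, in place of code of your own. Each camera call takes 0.05 s, during which the arm holds its last target. There are 200 camera calls.

## Working session

There is one attempt and no reset: what is moved stays moved. The work goes in short steps, Python scripts to look and compute and a shell command to move; the robot and the scene stay as the last step left them, time stands still between calls to the robot, and variables do not carry over. Pictures are saved under pics/ and viewed, at most 10 in all, crops included, and the job is handed in when it is done.

```bash
mkdir -p pics; ls; python3 - <<'E'
from rig import sense, eyes
import cv2,json
s=sense(); print(s)
for n in("top","side"):
    im=eyes.capture(n); cv2.imwrite(f"pics/{n}0.png",cv2.resize(im[:,:,::-1],(800,600),interpolation=cv2.INTER_CUBIC))
    cv2.imwrite(f"{n}0_raw.png",im[:,:,::-1])
    print(n,eyes.calibration(n))
E
```

```text
pics
{'time_s': 0.0, 'joints': array([ 9.29598092e-01,  3.13437842e-01,  1.49848906e+00,  2.85993715e-06,
        1.33098598e+00, -2.23403091e-01]), 'dq': array([-1.10668882e-03, -1.45492613e-03, -8.68927882e-05,  6.13596227e-04,
       -5.95435292e-05, -4.78353410e-04]), 'tau': array([ 9.87504536e-04, -4.12264967e+01, -2.59743404e+01, -1.25649899e-04,
        4.10784371e-03,  2.81094538e-05]), 'eef_pos': array([212.86975049, 479.62421362, 241.72172098]), 'ee_rot': array([-2.77823838e-04,  2.07381853e-01,  9.78259849e-01, -5.98806224e-04]), 'force': array([-1.22693414, -0.22866152,  0.43827677]), 'wrist_torque': array([-0.02249425, -0.04775887, -0.00504182]), 'grip_force': 0.0, 'grip_width': 1.0012697786752407}
top {'fx': 482.3981299056834, 'fy': 482.3981299056834, 'cx': 259.6079864244956, 'cy': 194.39085252875608, 'dist': array([-0.03229723,  0.        ,  0.        ,  0.        ,  0.        ]), 'cam_to_world': array([[ 2.83928568e-02, -9.94519488e-01,  1.00622228e-01,
         4.61251068e+02],
       [-9.99534839e-01, -2.71257211e-02,  1.39391801e-02,
         1.16789609e+01],
       [-1.11333358e-02, -1.00971195e-01, -9.94827054e-01,
         1.00371348e+03],
       [ 0.00000000e+00,  0.00000000e+00,  0.00000000e+00,
         1.00000000e+00]])}
side {'fx': 354.2553118024879, 'fy': 354.2553118024879, 'cx': 259.22633906788343, 'cy': 186.81016583441928, 'dist': array([-0.00738346,  0.        ,  0.        ,  0.        ,  0.        ]), 'cam_to_world': array([[ 7.00174704e-01, -5.05329256e-01,  5.04378555e-01,
         1.73257778e+02],
       [-7.13971540e-01, -4.95408669e-01,  4.94787723e-01,
        -3.30680607e+02],
       [-1.57203547e-04, -7.06549781e-01, -7.07663325e-01,
         5.79377732e+02],
       [ 0.00000000e+00,  0.00000000e+00,  0.00000000e+00,
         1.00000000e+00]])}
```

View pics/top0.png

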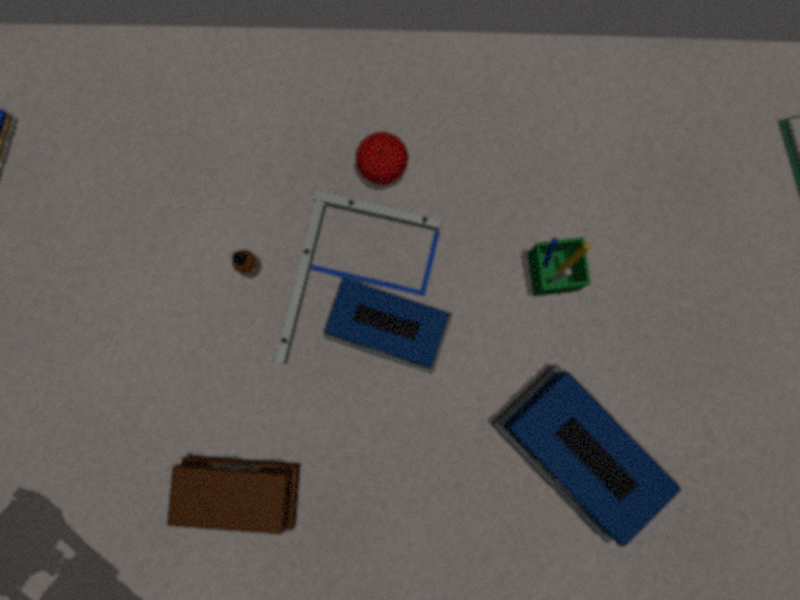

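View pics/side0.png

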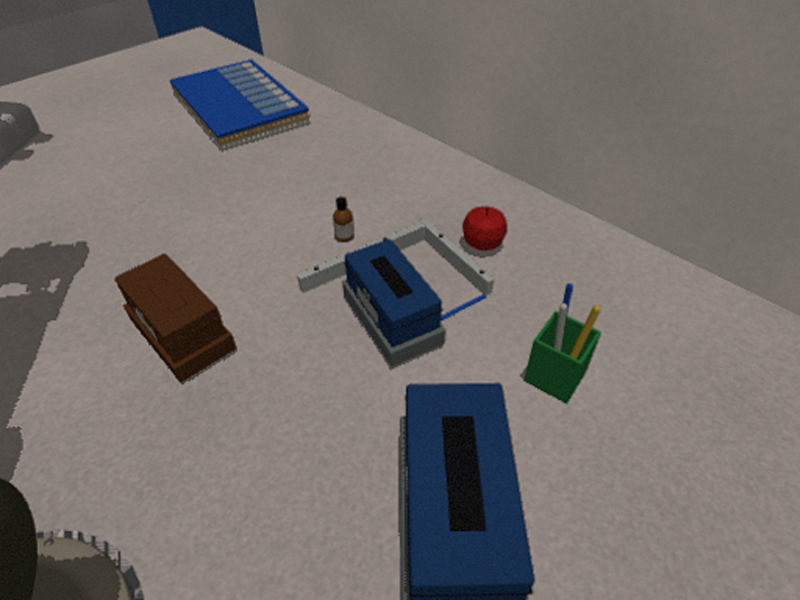

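Top view (800x600): the archive, the smaller blue box, is at about (388,325). The bay L has its corner at (318,198), the back stop runs to (438,225) and the side stop to (283,360). The apple is at (381,158), the oil at (245,262) and the pot at (560,266). I'll enlarge this area.

```bash
python3 - <<'E'
import cv2
im=cv2.imread("top0_raw.png")[115:245,170:300]
im=cv2.convertScaleAbs(im,alpha=1.8)
cv2.imwrite("pics/crop0.png",cv2.resize(im,(600,600),interpolation=cv2.INTER_CUBIC)[:600])
E
```

```text
(no output)
```

View pics/crop0.png

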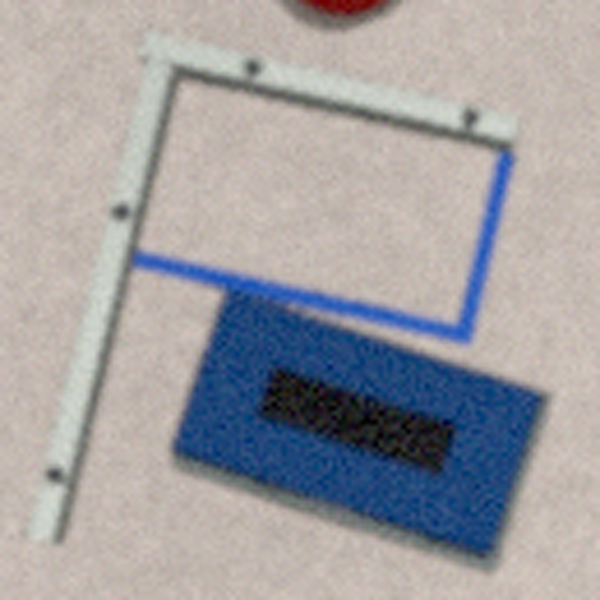

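```bash
cat > h.py <<'E'
import cv2,numpy as np
from rig import eyes
from scipy.optimize import least_squares
def calib(n):
    c=eyes.calibration(n); T=np.array(c["cam_to_world"]); return np.array([[c["fx"],0,c["cx"]],[0,c["fy"],c["cy"]],[0,0,1.]]),np.array(c["dist"]),T
def ray(n,px,z):
    K,d,T=calib(n); u=cv2.undistortPoints(np.array(px,float).reshape(-1,1,2),K,d).reshape(-1,2)
    D=np.c_[u,np.ones(len(u))]@T[:3,:3].T; o=T[:3,3]
    return (o+D*((z-o[2])/D[:,2:]))[:,:2]
def fit(loc,w):
    def f(p):
        c,s=np.cos(p[2]),np.sin(p[2]); return (np.asarray(loc)@np.array([[c,s],[-s,c]])+p[:2]-w).ravel()
    r=least_squares(f,[*np.mean(w,0),-0.2]); return r.x,f(r.x).reshape(-1,2)
def rel(bay,p): # pose in bay frame
    c,s=np.cos(bay[2]),np.sin(bay[2]); d=np.array(p[:2])-bay[:2]
    return np.array([c*d[0]+s*d[1],-s*d[0]+c*d[1]])
E
python3 - <<'E'
from h import *
np.set_printoptions(precision=3,suppress=True)
cr=lambda a:np.array(a)/4.615+[170,115]
bw=ray("top",cr([(178,70),(513,140),(60,538)]),30)
bay,r=fit([(41,75),(41,-81),(-179,75)],bw); print("bay",bay,r)
aw=ray("top",cr([(232,285),(547,398),(492,553),(177,450)]),88)
box,r=fit([(36,70),(36,-70),(-36,-70),(-36,70)],aw); print("box",box,r)
print("rel",rel(bay,box),box[2]-bay[2])
s=1/1.5625
print("apple,pot,oil",ray("top",[(381*s,158*s)],31),ray("top",[(558*s,268*s)],80),ray("top",[(240*s,257*s)],75))
for p in ray("top",[(381*s,158*s)],31)[0],ray("top",[(558*s,268*s)],80)[0],ray("top",[(240*s,257*s)],75)[0]: print(rel(bay,p))
print("brown",ray("top",[(175*s,465*s),(285*s,470*s),(300*s,465*s),(285*s,530*s)],80))
E
```

```text
bay [637.801  69.76   -0.199] [[ 2.937  0.914]
 [ 0.013 -1.771]
 [-2.95   0.857]]
box [530.625  45.304  -0.302] [[ 0.053  0.522]
 [ 1.871 -1.326]
 [-2.483 -0.968]
 [ 0.559  1.771]]
rel [-100.232  -45.146] -0.10362201131763249
apple,pot,oil [[752.812  63.464]] [[ 604.224 -162.493]] [[608.305 233.61 ]]
[113.989  16.55 ]
[  12.967 -234.308]
[-61.284 154.794]
brown [[350.149 299.204]
 [348.592 164.79 ]
 [355.133 146.84 ]
 [277.487 161.813]]
```

```bash
cat >> h.py <<'E'
from rig import sense
from scipy.spatial.transform import Rotation as R
BAY=np.array([637.8,69.8,-0.199])
def cur():
    s=sense(); q=s["ee_rot"]; return np.array(s["eef_pos"]),R.from_quat([q[1],q[2],q[3],q[0]]),s
def world(b): c,s=np.cos(BAY[2]),np.sin(BAY[2]); return np.array([BAY[0]+c*b[0]-s*b[1],BAY[1]+s*b[0]+c*b[1],b[2]])
def go(b,tilt=0.35,yaw=0.): # b bay xyz of TCP (yaw: extra about bay z); prints tool-frame shift (m) and turn
    p,r,s=cur(); B=R.from_euler("z",BAY[2]+yaw)
    Rd=B*R.from_matrix(np.diag([-1.,1,-1]))*R.from_euler("y",-tilt)
    np.set_printoptions(precision=4,suppress=True)
    print("t",round(s["time_s"],2),"now bay",[*rel(BAY,p).round(1)],p[2].round(1),"F",s["force"].round(1),"shift m",r.inv().apply(world(b)-p)/1000,"turn",(r.inv()*Rd).as_rotvec(),"j",s["joints"].round(2))
E
python3 -c "
from h import *
go((-195,-45,240)); print(world((-195,-45,0)))"
```

```text
t 0.1 now bay [np.float64(-497.5), np.float64(317.8)] 241.8 F [ 0.1 -0.1  0.1] shift m [-0.3741 -0.2885  0.002 ] turn [-0.0394 -0.349  -0.2164] j [ 0.93  0.31  1.5   0.    1.33 -0.22]
[437.7524  64.2375   0.    ]
```

```bash
python3 -m jog '[[-0.031,-0.024,0,0,0,-0.02,0.0854],[-0.031,-0.024,0,0,0,-0.02,0.0854],[-0.031,-0.024,0,0,0,-0.02,0.0854],[-0.031,-0.024,0,0,0,-0.02,0.0854],[-0.031,-0.024,0,0,0,-0.02,0.0854]]' && python3 -m jog '[[-0.031,-0.024,0,0,0,-0.02,0.0854],[-0.031,-0.024,0,0,0,-0.02,0.0854],[-0.031,-0.024,0,0,0,-0.02,0.0854],[-0.031,-0.024,0,0,0,-0.02,0.0854],[-0.031,-0.024,0,0,0,-0.02,0.0854]]'; python3 -c "
from h import *
go((-195,-45,240),0); go((-195,-45,240))"
```

```text
time_s: 0.6
eef_pos: [313.1, 309.8, 242.2]
ee_rot: [-0.0, 0.158, 0.987, -0.0]
force: [0.2, 0.7, -0.4]
grip_width: 0.998
grip_force: 0.0
time_s: 1.1
eef_pos: [429.5, 151.9, 242.2]
ee_rot: [-0.0, 0.108, 0.994, -0.0]
force: [0.2, 0.3, -0.2]
grip_width: 1.004
grip_force: 0.0
t 1.1 now bay [np.float64(-220.4), np.float64(39.3)] 242.2 F [ 0.2  0.3 -0.2] shift m [-0.027  -0.0838  0.0022] turn [-0.     -0.0003 -0.0181] j [ 0.08  0.16  1.69  0.    1.29 -1.27]
t 1.1 now bay [np.float64(-220.4), np.float64(39.3)] 242.2 F [ 0.2  0.3 -0.2] shift m [-0.027  -0.0838  0.0022] turn [-0.0032 -0.3503 -0.0179] j [ 0.08  0.16  1.69  0.    1.29 -1.27]
```

```bash
python3 -m jog '[[-0.0135,-0.042,0,0,0,-0.009,0.0854],[-0.0135,-0.042,0,0,0,-0.009,0.0854],[0,0,0,0,-0.117,0,0.0854],[0,0,0,0,-0.117,0,0.0854],[0,0,0,0,-0.117,0,0.0854]]'; python3 -c "
from h import *
go((-195,-45,60));go((-195,-45,20))"
```

```text
time_s: 1.6
eef_pos: [437.5, 65.1, 242.4]
ee_rot: [0.176, 0.099, 0.979, -0.018]
force: [-0.1, -0.2, -0.4]
grip_width: 1.001
grip_force: 0.0
t 1.6 now bay [np.float64(-195.4), np.float64(-44.2)] 242.4 F [-0.1 -0.2 -0.4] shift m [ 0.0631 -0.0008  0.1711] turn [-0.0004  0.0056 -0.0017] j [-0.1  -0.04  1.95 -0.05  0.88 -1.45]
t 1.6 now bay [np.float64(-195.4), np.float64(-44.2)] 242.4 F [-0.1 -0.2 -0.4] shift m [ 0.0771 -0.0008  0.2086] turn [-0.0004  0.0056 -0.0017] j [-0.1  -0.04  1.95 -0.05  0.88 -1.45]
```

```bash
python3 -m jog '[[0.0145,0,0.04,0,0,0,0.0854],[0.0145,0,0.04,0,0,0,0.0854],[0.0145,0,0.04,0,0,0,0.0854],[0.0145,0,0.04,0,0,0,0.0854],[0,0,0,0,0,0,0.0854]]'; python3 - <<'E'
from h import *
go((-195,-45,20))
im=eyes.capture("side")[100:300,100:400,::-1]; im=cv2.convertScaleAbs(im,alpha=1.3)
cv2.imwrite("pics/side1.png",cv2.resize(im,(800,533),interpolation=cv2.INTER_CUBIC))
E
```

```text
time_s: 2.1
eef_pos: [434.9, 65.6, 67.7]
ee_rot: [0.168, 0.098, 0.981, -0.017]
force: [-0.2, 0.0, -0.2]
grip_width: 1.0
grip_force: 0.0
t 2.1 now bay [np.float64(-198.0), np.float64(-44.2)] 67.7 F [-0.2  0.  -0.2] shift m [ 0.013  -0.0008  0.0459] turn [-0.0014 -0.0099 -0.0006] j [-0.1   0.27  2.16 -0.1   0.37 -1.38]
```

View pics/side1.png

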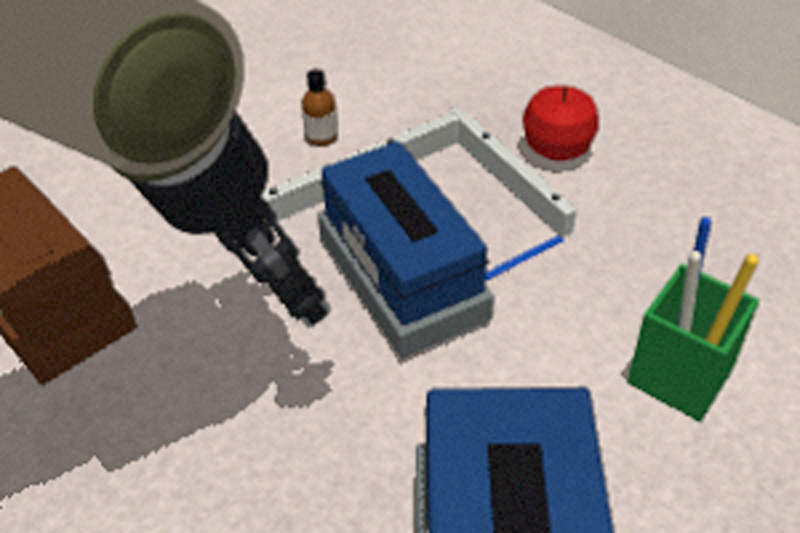

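The gripper, at crop (300,290), is behind the box and clear of the brown box and the stops. I'll lower it to plinth height.

```bash
python3 -m jog '[[0.006,0,0.022,0,-0.005,0,0.0854],[0.006,0,0.022,0,-0.005,0,0.0854],[0,0,0.002,0,0,0,0.0854],[0,0,0,0,0,0,0.0854]]'; python3 - <<'E'
from h import *
go((-195,-45,20)); go((-165,-45,20)); 
E
```

```text
time_s: 2.55
eef_pos: [443.7, 64.4, 26.6]
ee_rot: [0.18, 0.098, 0.979, -0.018]
force: [0.1, 0.6, 0.8]
grip_width: 1.005
grip_force: 0.0
t 2.55 now bay [np.float64(-189.2), np.float64(-43.7)] 26.6 F [0.1 0.6 0.8] shift m [ 0.0078 -0.0013  0.0041] turn [-0.0003  0.0132 -0.0007] j [-0.1   0.38  2.18 -0.16  0.22 -1.31]
t 2.55 now bay [np.float64(-189.2), np.float64(-43.7)] 26.6 F [0.1 0.6 0.8] shift m [-0.0203 -0.0013  0.0147] turn [-0.0003  0.0132 -0.0007] j [-0.1   0.38  2.18 -0.16  0.22 -1.31]
```

```bash
python3 -m jog '[[-0.007,-0.0006,0.0049,0,0.006,0,0.0854],[-0.007,-0.0006,0.0049,0,0.006,0,0.0854],[-0.007,0,0.0049,0,0,0,0.0854],[-0.0047,0,0.0017,0,0,0,0.0854],[-0.0047,0,0.0017,0,0,0,0.0854]]' | tail -6; python3 -c "
from h import *
go((-150,-45,19))"
python3 -m jog '[[-0.0047,0,0.0017,0,0,0,0.0854],[-0.0047,0,0.0017,0,0,0,0.0854],[-0.0047,0,0.0017,0,0,0,0.0854],[-0.0047,0,0.0017,0,0,0,0.0854],[-0.0047,0,0.0017,0,0,0,0.0854]]' | tail -6; python3 -c "
from h import *
go((-130,-45,19))"
```

```text
time_s: 3.05
eef_pos: [477.0, 56.3, 18.3]
ee_rot: [0.173, 0.098, 0.98, -0.017]
force: [0.1, 0.4, -0.1]
grip_width: 0.999
grip_force: 0.0
t 3.05 now bay [np.float64(-154.9), np.float64(-45.0)] 18.3 F [ 0.1  0.4 -0.1] shift m [-0.0049  0.      0.0011] turn [-0.0003 -0.0011 -0.0009] j [-0.11  0.45  2.09 -0.12  0.26 -1.37]
time_s: 3.55
eef_pos: [499.6, 51.7, 17.7]
ee_rot: [0.171, 0.098, 0.98, -0.017]
force: [-7.2, 2.3, 5.1]
grip_width: 1.002
grip_force: 4.1
t 3.55 now bay [np.float64(-131.9), np.float64(-45.1)] 17.7 F [-7.2  2.3  5.1] shift m [-0.0022  0.0001 -0.0006] turn [-0.0007 -0.0053 -0.0004] j [-0.12  0.48  2.02 -0.1   0.29 -1.4 ]
```

```bash
python3 -m jog '[[-0.0047,0,0.0015,0,0,0,0.0854],[-0.0047,0,0.0015,0,0,0,0.0854],[-0.0047,0,0.0015,0,0,0,0.0854],[-0.0047,0,0.0015,0,0,0,0.0854],[0,0,0,0,0,0,0.0854]]' | tail -6; python3 - <<'E'
from h import *
go((-110,-45,19))
im=eyes.capture("side")[110:260,180:380,::-1]; im=cv2.convertScaleAbs(im,alpha=1.3)
cv2.imwrite("pics/side2.png",cv2.resize(im,(800,600),interpolation=cv2.INTER_CUBIC))
E
```

```text
time_s: 4.05
eef_pos: [520.2, 47.5, 18.8]
ee_rot: [0.172, 0.098, 0.98, -0.017]
force: [-4.5, 0.5, -3.2]
grip_width: 0.999
grip_force: 1.9
t 4.05 now bay [np.float64(-110.8), np.float64(-45.1)] 18.8 F [-4.5  0.5 -3.2] shift m [-0.0008  0.0001  0.0001] turn [-0.0004 -0.0022 -0.0006] j [-0.12  0.51  1.97 -0.09  0.32 -1.41]
```

View pics/side2.png

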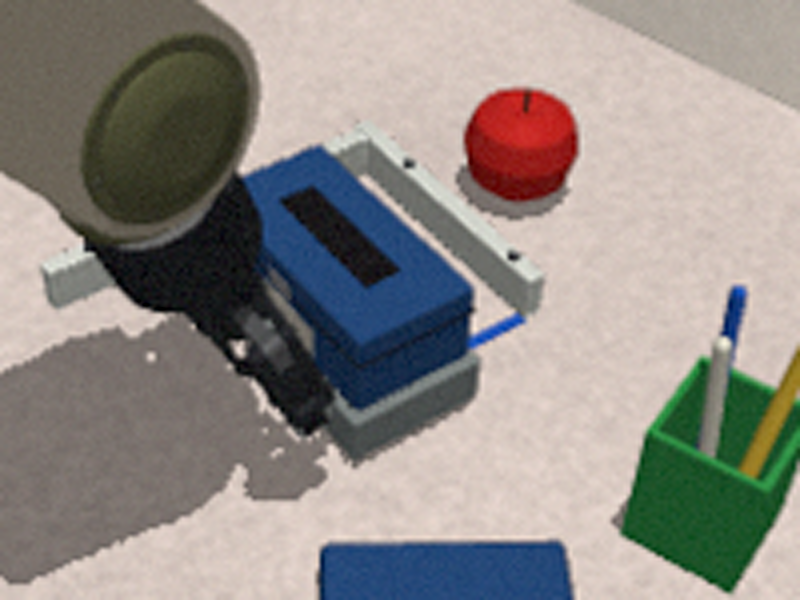

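The box stands upright, nearly square, with its near plinth corner at crop (350,460). Next I'll retreat and rise, then turn for a push along +y on its end.

```bash
python3 -m jog '[[0.019,0,-0.007,0,0,0,0.0854],[0.019,0,-0.007,0,0,0,0.0854],[-0.016,0,-0.044,0,0,0,0.07],[-0.016,0,-0.044,0,0,0,0.05],[-0.016,0,-0.044,0,0,0,0.04]]' | tail -6; python3 -m jog '[[-0.016,0,-0.044,0,0,0,0.04],[0,0,0,0,0.117,0,0.04],[0,0,0,0,0.117,0,0.04],[0,0,0,0,0.117,0,0.04],[0,0,0,0,0,0,0.04]]' | tail -6; python3 -m jog '[[0,0,0,0,0,0.15,0.04],[0,0,0,0,0,0.15,0.04],[0,0,0,0,0,0.15,0.04],[0,0,0,0,0,0.15,0.04],[0,0,0,0,0,0.15,0.04]]' | tail -6;python3 -m jog '[[0,0,0,0,0,0.15,0.04],[0,0,0,0,0,0.15,0.04],[0,0,0,0,0,0.15,0.04],[0,0,0,0,0,0.15,0.04],[0,0,0,0,0,0.15,0.04]]' | tail -6
python3 -c "
from h import *
go((-60,-146,190),0,-np.pi/2);go((-60,-146,190),-0.15,-np.pi/2)"
```

```text
time_s: 4.6
eef_pos: [480.9, 55.6, 162.4]
ee_rot: [0.174, 0.098, 0.98, -0.017]
force: [0.4, 0.6, 0.4]
grip_width: 0.509
grip_force: 0.0
time_s: 5.1
eef_pos: [482.4, 55.0, 206.9]
ee_rot: [-0.0, 0.1, 0.995, 0.0]
force: [-0.0, -0.2, -0.5]
grip_width: 0.47
grip_force: 0.0
time_s: 5.6
eef_pos: [480.6, 55.7, 206.8]
ee_rot: [0.001, 0.46, 0.888, 0.0]
force: [0.1, 0.3, 0.2]
grip_width: 0.465
grip_force: 0.0
time_s: 6.1
eef_pos: [480.6, 55.7, 206.8]
ee_rot: [0.001, 0.753, 0.658, 0.001]
force: [0.6, -0.7, 0.5]
grip_width: 0.472
grip_force: 0.0
t 6.1 now bay [np.float64(-151.3), np.float64(-44.9)] 206.8 F [ 0.6 -0.7  0.5] shift m [-0.1067  0.0846  0.0171] turn [0.0024 0.     0.0639] j [-0.13  0.25  1.67 -0.    1.21  0.01]
t 6.1 now bay [np.float64(-151.3), np.float64(-44.9)] 206.8 F [ 0.6 -0.7  0.5] shift m [-0.1067  0.0846  0.0171] turn [-0.0024  0.15    0.064 ] j [-0.13  0.25  1.67 -0.    1.21  0.01]
```

```bash
python3 -m jog '[[0,0,0,0,0,0.064,0.04],[-0.0355,0.028,0,0,0,0,0.04],[-0.0355,0.028,0,0,0,0,0.04],[-0.0355,0.028,0,0,0,0,0.04],[0,0,0,0,0.15,0,0.04]]' | tail -6; python3 - <<'E'
from h import *
go((-60,-146,60),-.15,-np.pi/2)
im=eyes.capture("top")[:,:,::-1]; cv2.imwrite("top3_raw.png",im)
im=cv2.convertScaleAbs(im[115:245,170:300],alpha=1.8)
cv2.imwrite("pics/top3.png",cv2.resize(im,(600,600),interpolation=cv2.INTER_CUBIC))
E
```

```text
time_s: 6.6
eef_pos: [544.4, -67.2, 206.5]
ee_rot: [-0.046, 0.77, 0.634, 0.059]
force: [-0.6, 0.4, 0.2]
grip_width: 0.471
grip_force: 0.0
t 6.6 now bay [np.float64(-64.5), np.float64(-152.7)] 206.5 F [-0.6  0.4  0.2] shift m [-0.0152  0.004   0.1458] turn [0.0026 0.0004 0.0057] j [-0.4   0.39  1.49  0.15  1.29 -0.26]
```

View pics/top3.png

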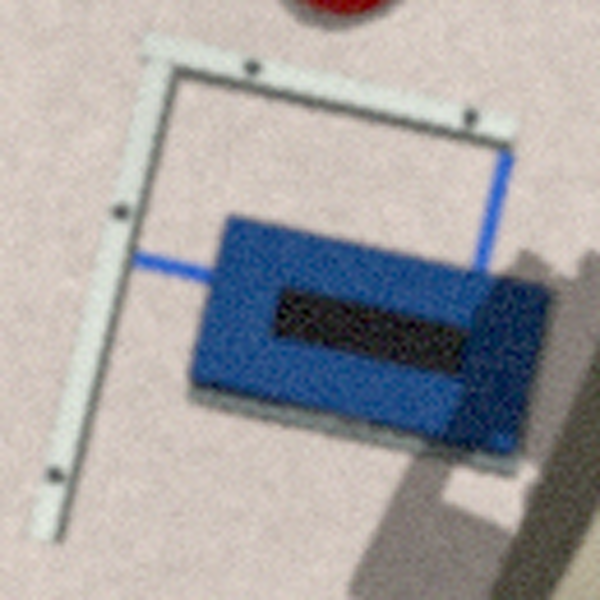

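Box top corners in the crop are (232,217), (552,288), (521,455) and (194,380). It is nearly parallel to the back stop.

```bash
python3 - <<'E'
from h import *
cr=lambda a:np.array(a)/4.615+[170,115]
box,r=fit([(36,70),(36,-70),(-36,-70),(-36,70)],ray("top",cr([(232,217),(552,288),(521,455),(194,380)]),88)); print(box,r,rel(BAY,box),box[2]-BAY[2])
e=rel(BAY,world((0,0,0))); 
go((-62,-150,70),-.15,-np.pi/2)
go((-62,-150,24),-.15,-np.pi/2)
E
```

```text
[ 5.66659600e+02  4.10955832e+01 -1.91635980e-01] [[ 0.96064592  1.02216815]
 [ 0.56750379 -2.51276444]
 [-0.44389851 -0.01535528]
 [-1.0842512   1.50595158]] [-64.061875   -42.20161453] 0.00736401984610352
t 6.65 now bay [np.float64(-65.3), np.float64(-153.5)] 206.2 F [-1.3 -3.3 -1.4] shift m [-0.0184  0.0029  0.135 ] turn [ 0.0023 -0.0108  0.0026] j [-0.41  0.39  1.49  0.16  1.29 -0.26]
t 6.65 now bay [np.float64(-65.3), np.float64(-153.5)] 206.2 F [-1.3 -3.3 -1.4] shift m [-0.0257  0.0028  0.1804] turn [ 0.0023 -0.0108  0.0026] j [-0.41  0.39  1.49  0.16  1.29 -0.26]
```

```bash
python3 -m jog '[[-0.005,0,0.04,0,0,0,0.04],[-0.005,0,0.04,0,0,0,0.04],[-0.005,0,0.04,0,0,0,0.04],[-0.004,0,0.03,0,0,0,0.04],[0,0,0,0,0,0,0.04]]' | tail -6; python3 -c "
from h import *
go((-65,-146,24),-.15,-np.pi/2)"
```

```text
time_s: 7.15
eef_pos: [540.9, -60.3, 52.4]
ee_rot: [-0.05, 0.77, 0.634, 0.056]
force: [-0.7, 0.9, 0.4]
grip_width: 0.467
grip_force: 0.0
t 7.15 now bay [np.float64(-69.2), np.float64(-146.7)] 52.4 F [-0.7  0.9  0.4] shift m [-0.0035  0.0044  0.0282] turn [-0.0073  0.0007  0.0053] j [-0.39  0.58  1.65  0.18  0.96 -0.31]
```

Now I'll finish the descent and approach along +y. For this tilt, 10 mm of +y is tool (+9.9, 0, +1.5).

```bash
python3 -m jog '[[-0.002,0.002,0.014,0,0,0.005,0.04],[-0.002,0.002,0.014,0,0,0,0.04],[0.005,0,0.0008,0,0,0,0.04],[0.005,0,0.0008,0,0,0,0.04],[0,0,0,0,0,0,0.04]]' | tail -6; python3 -c "
from h import *
go((-65,-128,24),-.15,-np.pi/2)"
python3 -m jog '[[0.005,0,0.0008,0,0,0,0.04],[0.005,0,0.0008,0,0,0,0.04],[0.005,0,0.0008,0,0,0,0.04],[0.005,0,0.0008,0,0,0,0.04],[0,0,0,0,0,0,0.04]]' | tail -6; python3 -c "
from h import *
go((-65,-86.5,24),-.15,-np.pi/2)"
```

```text
time_s: 7.65
eef_pos: [549.3, -51.4, 27.6]
ee_rot: [-0.048, 0.771, 0.632, 0.057]
force: [0.9, 0.3, -0.0]
grip_width: 0.467
grip_force: 0.0
t 7.65 now bay [np.float64(-62.7), np.float64(-136.3)] 27.6 F [ 0.9  0.3 -0. ] shift m [ 0.0076 -0.0022  0.0048] turn [-0.0018  0.0002  0.0017] j [-0.37  0.63  1.64  0.19  0.9  -0.29]
time_s: 8.15
eef_pos: [553.3, -32.1, 27.1]
ee_rot: [-0.048, 0.771, 0.632, 0.057]
force: [-0.3, -2.2, 0.6]
grip_width: 0.468
grip_force: 0.8
t 8.15 now bay [np.float64(-62.7), np.float64(-116.6)] 27.1 F [-0.3 -2.2  0.6] shift m [ 0.0293 -0.0023  0.0076] turn [-0.0016  0.0007  0.0012] j [-0.34  0.63  1.64  0.19  0.9  -0.26]
```

```bash
python3 -m jog '[[0.005,0,0.001,0,0,0,0.04],[0.005,0,0.001,0,0,0,0.04],[0.005,0,0.001,0,0,0,0.04],[0.005,0,0.001,0,0,0,0.04],[0,0,0,0,0,0,0.04]]' | grep -E "eef_pos|^force"; python3 -m jog '[[0.003,0,0.0005,0,0,0,0.04],[0.002,0,0.0003,0,0,0,0.04],[0,0,0,0,0,0,0.04]]' | grep -E "eef_pos|^force"; python3 -c "
from h import *
go((-65,-86.5,24),-.15,-np.pi/2)"
```

```text
eef_pos: [557.6, -12.6, 26.5]
force: [0.4, -4.3, 3.0]
eef_pos: [558.6, -8.0, 26.4]
force: [-1.7, -5.8, 5.1]
t 8.95 now bay [np.float64(-62.3), np.float64(-91.9)] 26.4 F [-1.7 -5.8  5.1] shift m [ 0.005  -0.0027  0.0032] turn [-0.0007  0.0012  0.0008] j [-0.29  0.64  1.63  0.19  0.9  -0.21]
```

```bash
for i in 1; do python3 -m jog '[[0.002,0,0.0003,0,0,0,0.04],[0,0,0,0,0,0,0.04]]' | grep -E "eef_pos|^force"; python3 -m jog '[[0.002,0,0.0003,0,0,0,0.04],[0,0,0,0,0,0,0.04]]' | grep -E "eef_pos|^force"; done; python3 -m jog '[[0.001,0,0.0002,0,0,0,0.04],[0,0,0,0,0,0,0.04]]' | grep -E "eef_pos|^force"; python3 -c "
from h import *
go((-65,-86.5,24),-.15,-np.pi/2)"
```

```text
eef_pos: [558.9, -6.1, 26.4]
force: [-0.8, -5.8, 5.3]
eef_pos: [559.3, -4.1, 26.4]
force: [-0.9, -7.5, 4.4]
eef_pos: [559.5, -3.3, 26.4]
force: [-1.8, -8.7, 4.8]
t 9.55 now bay [np.float64(-62.3), np.float64(-87.1)] 26.4 F [-1.8 -8.7  4.8] shift m [ 0.0003 -0.0027  0.0025] turn [-0.0006  0.0015  0.0008] j [-0.28  0.64  1.63  0.19  0.89 -0.2 ]
```

```bash
python3 -m jog '[[0.001,0,0.0002,0,0,0,0.04],[0,0,0,0,0,0,0.04]]' | grep -E "eef_pos|^force"; python3 -m jog '[[0.001,0,0.0002,0,0,0,0.04],[0,0,0,0,0,0,0.04]]' | grep -E "eef_pos|^force";python3 -m jog '[[0.001,0,0.0002,0,0,0,0.04],[0,0,0,0,0,0,0.04]]' | grep -E "eef_pos|^force"
```

```text
eef_pos: [559.7, -2.4, 26.4]
force: [-1.6, -7.9, 6.3]
eef_pos: [559.9, -1.4, 26.4]
force: [-0.9, -8.7, 6.0]
eef_pos: [560.2, -0.4, 26.4]
force: [-1.9, -7.9, 6.7]
```

```bash
python3 -m jog '[[0.001,0,0.0002,0,0,0,0.04],[0,0,0,0,0,0,0.04]]' | grep -E "eef_pos|^force"; python3 -m jog '[[0.001,0,0.0002,0,0,0,0.04],[0,0,0,0,0,0,0.04]]' | grep -E "eef_pos|^force";python3 -m jog '[[0.001,0,0.0002,0,0,0,0.04],[0,0,0,0,0,0,0.04]]' | grep -E "eef_pos|^force"; python3 - <<'E'
from h import *
go((-65,-86.5,24),-.15,-np.pi/2)
im=eyes.capture("top")[:,:,::-1]; cv2.imwrite("top4_raw.png",im)
im=cv2.convertScaleAbs(im[115:245,170:300],alpha=1.8)
cv2.imwrite("pics/top4.png",cv2.resize(im,(600,600),interpolation=cv2.INTER_CUBIC))
E
```

```text
eef_pos: [560.3, -0.2, 26.4]
force: [-4.1, -12.9, 6.8]
eef_pos: [560.3, -0.1, 26.4]
force: [-6.1, -19.5, 8.1]
eef_pos: [560.4, 0.0, 26.4]
force: [-8.4, -25.1, 10.1]
t 10.75 now bay [np.float64(-62.1), np.float64(-83.7)] 26.4 F [ -8.4 -25.1  10.1] shift m [-0.0031 -0.0029  0.002 ] turn [-0.0007  0.0057  0.0015] j [-0.27  0.64  1.63  0.18  0.89 -0.19]
```

View pics/top4.png

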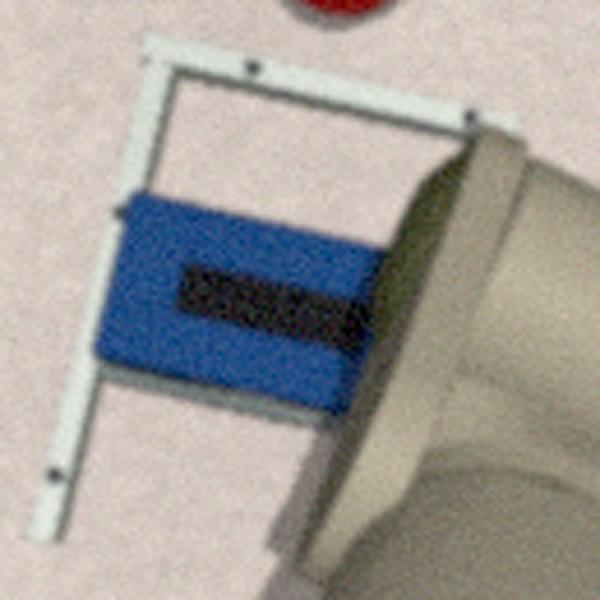

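The box's +y end is against the side stop at crop (125,200)–(98,355), and the force is rising as expected. I'll retreat, rise and turn back for the x push.

```bash
python3 -m jog '[[-0.008,0,-0.0012,0,0,0,0.04],[-0.012,0,-0.002,0,0,0,0.04],[0.006,0,-0.04,0,0,0,0.04],[0.007,0,-0.048,0,0,0,0.06],[0.007,0,-0.048,0,0,0,0.0854]]' | grep -E "eef_pos|^force"; python3 -m jog '[[0.004,0,-0.03,0,0,0,0.0854],[0,0,0,0,-0.15,0,0.0854],[0,0,0,0,0,-0.15,0.0854],[0,0,0,0,0,-0.15,0.0854],[0,0,0,0,0,-0.15,0.0854]]'| grep -E "eef_pos|^force"; python3 -m jog '[[0,0,0,0,0,-0.15,0.0854],[0,0,0,0,0,-0.15,0.0854],[0,0,0,0,0,-0.15,0.0854],[0,0,0,0,0,-0.15,0.0854],[0,0,0,0,0,-0.15,0.0854]]'| grep -E "eef_pos|^force"; python3 -m jog '[[0,0,0,0,0,-0.15,0.0854],[0,0,0,0,0,-0.15,0.0854],[0,0,0,0,0,-0.06,0.0854]]'| grep -E "eef_pos|^force"; python3 -c "
from h import *
go((-155,0,180),0);go((-155,0,180))"
```

```text
eef_pos: [555.7, -16.8, 164.3]
force: [1.1, 0.0, 1.3]
eef_pos: [556.1, -17.0, 193.0]
force: [-0.4, 0.1, 0.4]
eef_pos: [556.1, -17.3, 193.0]
force: [-0.4, 1.2, 0.5]
eef_pos: [556.1, -17.3, 192.9]
force: [0.4, -1.0, -0.4]
t 12.6 now bay [np.float64(-62.9), np.float64(-101.5)] 192.9 F [ 0.4 -1.  -0.4] shift m [0.0925 0.1011 0.0134] turn [ 0.0006 -0.0038 -0.0046] j [-0.24  0.42  1.47  0.    1.25 -1.61]
t 12.6 now bay [np.float64(-62.9), np.float64(-101.5)] 192.9 F [ 0.4 -1.  -0.4] shift m [0.0925 0.1011 0.0134] turn [-0.0002 -0.3538 -0.0047] j [-0.24  0.42  1.47  0.    1.25 -1.61]
```

```bash
python3 -m jog '[[0.031,0.0343,0,0,0,0,0.0854],[0.031,0.0343,0,0,0,0,0.0854],[0.031,0.0343,0,0,-0.05,0,0.0854],[0,0,0,0,-0.15,0,0.0854],[0,0,0,0,-0.15,0,0.0854]]' | grep -E "eef_pos|^force"; python3 -c "
from h import *
go((-155,2,60));go((-155,2,19))"
```

```text
eef_pos: [486.4, 103.6, 193.9]
force: [1.0, 0.0, 0.2]
t 13.1 now bay [np.float64(-155.1), np.float64(3.2)] 193.9 F [1.  0.  0.2] shift m [ 0.0462 -0.0013  0.1257] turn [-0.0017  0.0032 -0.0074] j [ 0.01  0.15  1.88 -0.11  0.77 -1.29]
t 13.1 now bay [np.float64(-155.1), np.float64(3.2)] 193.9 F [1.  0.  0.2] shift m [ 0.0604 -0.0014  0.1641] turn [-0.0017  0.0032 -0.0074] j [ 0.01  0.15  1.88 -0.11  0.77 -1.29]
```

```bash
python3 -m jog '[[0.0152,0,0.041,0,0,-0.006,0.0854],[0.0152,0,0.041,0,0,0,0.0854],[0.0152,0,0.041,0,0,0,0.0854],[0.0122,0,0.033,0,0,0,0.0854],[0,0,0,0,0,0,0.0854]]' | grep -E "eef_pos|^force"; python3 -m jog '[[0,0,0,0,0,0,0.0854]]' | grep -E "eef_pos|^force"; python3 -c "
from h import *
go((-125,2,19))"
```

```text
eef_pos: [482.6, 102.4, 23.3]
force: [0.2, -0.3, -0.0]
eef_pos: [485.6, 102.6, 27.8]
force: [0.2, 0.3, 1.0]
t 13.7 now bay [np.float64(-155.6), np.float64(2.0)] 27.8 F [0.2 0.3 1. ] shift m [-0.0258  0.0001  0.0187] turn [-0.0035 -0.0031 -0.0032] j [ 0.01  0.45  2.03 -0.23  0.33 -1.15]
```

```bash
python3 -m jog '[[-0.0066,0,0.011,0,0,0,0.0854],[-0.0094,0,0.0035,0,0,0,0.0854],[-0.0094,0,0.0035,0,0,0,0.0854],[-0.0047,0,0.0017,0,0,0,0.0854],[0,0,0,0,0,0,0.0854]]' | grep -E "eef_pos|^force"; python3 -c "
from h import *
go((-110,2,19))"; python3 -m jog '[[-0.0047,0,0.0017,0,0,0,0.0854],[-0.0047,0,0.0017,0,0,0,0.0854],[-0.0047,0,0.0017,0,0,0,0.0854],[-0.0047,0,0.0017,0,0,0,0.0854],[0,0,0,0,0,0,0.0854]]' | grep -E "eef_pos|^force"; python3 -c "
from h import *
go((-80,2,19))"
```

```text
eef_pos: [520.6, 95.4, 19.7]
force: [-1.4, -0.6, 1.0]
t 14.2 now bay [np.float64(-119.9), np.float64(1.9)] 19.7 F [-1.4 -0.6  1. ] shift m [-0.0091  0.0001  0.004 ] turn [-0.0032 -0.0012 -0.0036] j [-0.01  0.52  1.94 -0.2   0.35 -1.2 ]
eef_pos: [538.9, 91.6, 18.6]
force: [-3.0, 0.4, 1.4]
t 14.7 now bay [np.float64(-101.3), np.float64(1.8)] 18.6 F [-3.   0.4  1.4] shift m [-0.0201  0.0003  0.0068] turn [-0.0037 -0.0047 -0.003 ] j [-0.02  0.55  1.89 -0.18  0.37 -1.23]
```

```bash
python3 -m jog '[[-0.0047,0,0.0017,0,0,0,0.0854],[-0.0047,0,0.0017,0,0,0,0.0854],[-0.0047,0,0.0017,0,0,0,0.0854],[-0.0047,0,0.0017,0,0,0,0.0854],[0,0,0,0,0,0,0.0854]]' | grep -E "eef_pos|^force";python3 -m jog '[[-0.0047,0,0.0017,0,0,0,0.0854],[-0.0047,0,0.0017,0,0,0,0.0854],[-0.0028,0,0.001,0,0,0,0.0854],[0,0,0,0,0,0,0.0854]]' | grep -E "eef_pos|^force"; python3 -c "
from h import *
go((-52,2,19))"
```

```text
eef_pos: [558.5, 87.6, 18.5]
force: [-1.7, 0.7, -0.8]
eef_pos: [571.1, 85.0, 18.5]
force: [-3.3, 1.0, 1.0]
t 15.6 now bay [np.float64(-68.4), np.float64(1.7)] 18.5 F [-3.3  1.   1. ] shift m [-0.0156  0.0004  0.0051] turn [-0.0036 -0.0045 -0.003 ] j [-0.03  0.59  1.8  -0.15  0.41 -1.27]
```

```bash
python3 -m jog '[[-0.0038,0,0.0014,0,0,0,0.0854],[-0.0038,0,0.0014,0,0,0,0.0854],[0,0,0,0,0,0,0.0854]]' | grep -E "eef_pos|^force";python3 -m jog '[[-0.0019,0,0.0007,0,0,0,0.0854],[0,0,0,0,0,0,0.0854]]' | grep -E "eef_pos|^force"; python3 -m jog '[[-0.0019,0,0.0007,0,0,0,0.0854],[0,0,0,0,0,0,0.0854]]' | grep -E "eef_pos|^force"; python3 -c "
from h import *
go((-52,2,19))"
```

```text
eef_pos: [579.2, 83.3, 18.5]
force: [-3.7, 0.2, -0.5]
eef_pos: [580.9, 83.0, 18.5]
force: [-3.9, 1.5, 0.6]
eef_pos: [582.8, 82.6, 18.5]
force: [-4.2, 0.8, 0.3]
t 16.3 now bay [np.float64(-56.4), np.float64(1.7)] 18.5 F [-4.2  0.8  0.3] shift m [-0.0043  0.0004  0.001 ] turn [-0.0036 -0.0044 -0.003 ] j [-0.03  0.61  1.77 -0.14  0.43 -1.28]
```

```bash
python3 -m jog '[[-0.0019,0,0.0007,0,0,0,0.0854],[0,0,0,0,0,0,0.0854]]' | grep -E "eef_pos|^force"; python3 -m jog '[[-0.0014,0,0.0005,0,0,0,0.0854],[0,0,0,0,0,0,0.0854]]' | grep -E "eef_pos|^force"; python3 -m jog '[[-0.001,0,0.0003,0,0,0,0.0854],[0,0,0,0,0,0,0.0854]]' | grep -E "eef_pos|^force";python3 -m jog '[[-0.001,0,0.0003,0,0,0,0.0854],[0,0,0,0,0,0,0.0854]]' | grep -E "eef_pos|^force"
```

```text
eef_pos: [584.8, 82.2, 18.5]
force: [-4.9, 1.7, 1.3]
eef_pos: [586.2, 81.9, 18.5]
force: [-5.5, 2.6, 1.2]
eef_pos: [587.2, 81.7, 18.5]
force: [-6.2, 1.8, 1.1]
eef_pos: [588.1, 81.4, 18.5]
force: [-5.2, 2.2, 0.3]
```

```bash
python3 -m jog '[[-0.001,0,0.0003,0,0,0,0.0854],[0,0,0,0,0,0,0.0854]]' | grep -E "eef_pos|^force"; python3 -m jog '[[-0.001,0,0.0003,0,0,0,0.0854],[0,0,0,0,0,0,0.0854]]' | grep -E "eef_pos|^force"; python3 -m jog '[[-0.001,0,0.0003,0,0,0,0.0854],[0,0,0,0,0,0,0.0854]]' | grep -E "eef_pos|^force";python3 -m jog '[[-0.001,0,0.0003,0,0,0,0.0854],[0,0,0,0,0,0,0.0854]]' | grep -E "eef_pos|^force"
```

```text
eef_pos: [589.2, 81.2, 18.5]
force: [-5.1, 1.2, -0.0]
eef_pos: [590.2, 81.1, 18.5]
force: [-5.5, 1.8, -0.1]
eef_pos: [591.0, 80.9, 18.5]
force: [-6.2, 1.1, 0.5]
eef_pos: [591.1, 80.8, 18.4]
force: [-12.3, 2.5, 4.4]
```

```bash
python3 -m jog '[[-0.001,0,0.0003,0,0,0,0.0854],[0,0,0,0,0,0,0.0854]]' | grep -E "eef_pos|^force"; python3 -m jog '[[-0.001,0,0.0003,0,0,0,0.0854],[0,0,0,0,0,0,0.0854]]' | grep -E "eef_pos|^force"; python3 -c "
from h import *
go((-70,2,19)); print(sense()['wrist_torque'])"
```

```text
eef_pos: [591.2, 80.8, 18.3]
force: [-18.0, 2.5, 9.7]
eef_pos: [591.3, 80.8, 18.2]
force: [-25.4, 3.5, 15.0]
t 18.3 now bay [np.float64(-47.7), np.float64(1.6)] 18.2 F [-25.4   3.5  15. ] shift m [ 0.0208  0.0003 -0.0081] turn [-0.0048 -0.0117 -0.0024] j [-0.04  0.62  1.74 -0.13  0.45 -1.29]
[ 0.4351  2.8915 -0.0564]
```

```bash
python3 -m jog '[[0.009,0,-0.0035,0,0,0,0.0854],[0.019,0,-0.007,0,0,0,0.0854],[-0.012,0,-0.044,0,0,0,0.06],[-0.016,0,-0.044,0,0,0,0.04],[-0.016,0,-0.044,0,0,0,0.04]]' | grep -E "eef_pos|^force"; python3 -m jog '[[-0.016,0,-0.044,0,0,0,0.04],[0.03,-0.03,0,0,0.15,0,0.04],[0.03,-0.03,0,0,0.15,0,0.04],[0,-0.045,0,0,0.05,0,0.04],[0,-0.045,0,0,0,0,0.04]]'| grep -E "eef_pos|^force"; python3 - <<'E'
from h import *
go((0,-146,200),0,-np.pi/2)
im=eyes.capture("top")[:,:,::-1]; cv2.imwrite("top5_raw.png",im)
im=cv2.convertScaleAbs(im[115:245,170:300],alpha=1.8)
cv2.imwrite("pics/top5.png",cv2.resize(im,(600,600),interpolation=cv2.INTER_CUBIC))
E
```

```text
eef_pos: [562.3, 87.1, 160.8]
force: [1.2, -0.7, 0.5]
eef_pos: [476.0, -49.8, 190.1]
force: [0.4, 0.4, 0.4]
t 19.3 now bay [np.float64(-135.0), np.float64(-149.3)] 190.1 F [0.4 0.4 0.4] shift m [-0.1349  0.0037 -0.0102] turn [-0.0033  0.0003  1.5674] j [-0.35  0.26  1.71 -0.    1.17 -1.72]
```

View pics/top5.png

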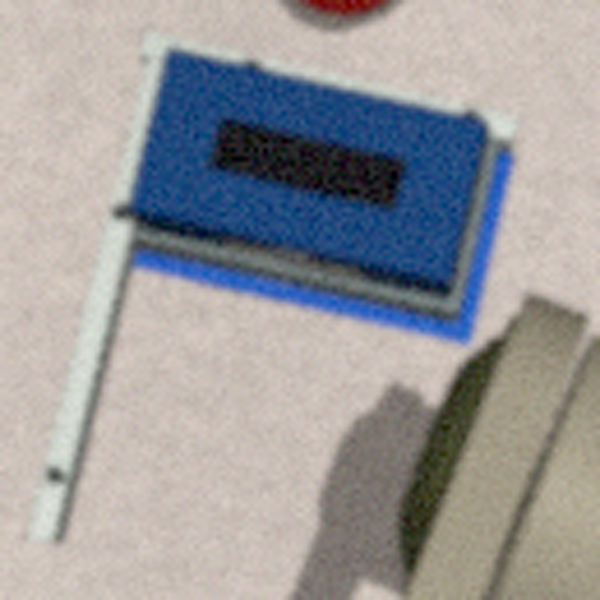

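The box sits in the corner. Its case runs along the back stop from (165,50) to (487,115), and the grey plinth and tape margins are even on the open sides. I'll give it a gentle final touch toward the side stop to make sure it is flush.

```bash
python3 -m jog '[[0,0,0,0,0,0.15,0.04],[0,0,0,0,0,0.15,0.04],[0,0,0,0,0,0.15,0.04],[0,0,0,0,0,0.15,0.04],[0,0,0,0,0,0.15,0.04]]' | grep -E "eef_pos|^force"; python3 -m jog '[[0,0,0,0,0,0.15,0.04],[0,0,0,0,0,0.15,0.04],[0,0,0,0,0,0.15,0.04],[0,0,0,0,0,0.15,0.04],[0,0,0,0,0,0.15,0.04]]' | grep -E "eef_pos|^force"; python3 -m jog '[[0,0,0,0,0,0.067,0.04],[0.013,0.044,0,0,0,0,0.04],[0.013,0.044,0,0,0,0,0.04],[0.013,0.044,0,0,0,0,0.04],[0,0,0,0,0.15,0,0.04]]' | grep -E "eef_pos|^force"; python3 -c "
from h import *
go((3,-108,55),-.15,-np.pi/2);go((3,-108,26),-.15,-np.pi/2)"
```

```text
eef_pos: [476.1, -48.4, 190.0]
force: [0.4, -0.7, 0.1]
eef_pos: [476.1, -48.4, 190.0]
force: [0.1, 1.4, -1.5]
eef_pos: [617.2, -33.5, 187.9]
force: [-0.8, -0.7, -1.0]
t 20.85 now bay [np.float64(0.3), np.float64(-105.4)] 187.9 F [-0.8 -0.7 -1. ] shift m [-0.0225  0.0028  0.131 ] turn [-0.001   0.0002  0.0046] j [-0.3   0.55  1.29  0.15  1.32 -0.15]
t 20.85 now bay [np.float64(0.3), np.float64(-105.4)] 187.9 F [-0.8 -0.7 -1. ] shift m [-0.0268  0.0028  0.1597] turn [-0.001   0.0002  0.0046] j [-0.3   0.55  1.29  0.15  1.32 -0.15]
```

```bash
python3 -m jog '[[-0.007,0,0.04,0,0,0,0.04],[-0.007,0,0.04,0,0,0,0.04],[-0.006,0,0.04,0,0,0,0.04],[-0.005,0,0.035,0,0,0,0.04],[0,0,0,0,0,0,0.04]]' | grep -E "eef_pos|^force"; python3 -m jog '[[0,0,0.004,0,0,0,0.04],[0.005,0,0.0008,0,0,0,0.04],[0.005,0,0.0008,0,0,0,0.04],[0,0,0,0,0,0,0.04]]' | grep -E "eef_pos|^force"; python3 -c "
from h import *
go((3,-86,26),-.15,-np.pi/2)"
```

```text
eef_pos: [609.8, -37.3, 28.1]
force: [0.0, -0.5, -0.6]
eef_pos: [614.9, -26.6, 29.7]
force: [-0.6, 0.3, -0.5]
t 21.75 now bay [np.float64(-3.4), np.float64(-99.0)] 29.7 F [-0.6  0.3 -0.5] shift m [0.0124 0.0064 0.0055] turn [-0.0006  0.0022  0.0005] j [-0.29  0.73  1.44  0.18  0.99 -0.19]
```

```bash
python3 -m jog '[[0.005,0,0.0025,0,0,0,0.04],[0.004,0,0.0018,0,0,0,0.04],[0.003,0,0.0005,0,0,0,0.04],[0,0,0,0,0,0,0.04]]' | grep -E "eef_pos|^force"; python3 -m jog '[[0.0015,0,0.0002,0,0,0,0.04],[0,0,0,0,0,0,0.04]]' | grep -E "eef_pos|^force"; python3 -m jog '[[0.001,0,0.0002,0,0,0,0.04],[0,0,0,0,0,0,0.04]]' | grep -E "eef_pos|^force"; python3 -m jog '[[0.001,0,0.0002,0,0,0,0.04],[0,0,0,0,0,0,0.04]]' | grep -E "eef_pos|^force"; python3 -c "
from h import *
go((3,-86,26),-.15,-np.pi/2)"
```

```text
eef_pos: [616.6, -14.5, 25.3]
force: [-0.8, 0.8, 0.1]
eef_pos: [617.0, -13.4, 25.4]
force: [-0.0, 0.7, -0.1]
eef_pos: [617.1, -12.7, 25.3]
force: [-0.2, -1.4, -0.6]
eef_pos: [617.3, -12.3, 25.3]
force: [-1.5, -4.8, 0.6]
t 22.75 now bay [np.float64(-3.9), np.float64(-84.5)] 25.3 F [-1.5 -4.8  0.6] shift m [-0.0013  0.0069 -0.0009] turn [-0.0026  0.0033 -0.0008] j [-0.27  0.74  1.43  0.18  0.99 -0.17]
```

```bash
python3 -m jog '[[0.001,0,0.0002,0,0,0,0.04],[0,0,0,0,0,0,0.04]]' | grep -E "eef_pos|^force"; python3 -m jog '[[0.001,0,0.0002,0,0,0,0.04],[0,0,0,0,0,0,0.04]]' | grep -E "eef_pos|^force"; python3 -m jog '[[0.001,0,0.0002,0,0,0,0.04],[0,0,0,0,0,0,0.04]]' | grep -E "eef_pos|^force"; python3 -c "
from h import *
go((3,-86,26),-.15,-np.pi/2)"
```

```text
eef_pos: [617.4, -11.9, 25.3]
force: [-3.4, -8.7, 1.3]
eef_pos: [617.4, -11.8, 25.3]
force: [-6.1, -13.0, 2.6]
eef_pos: [617.5, -11.7, 25.3]
force: [-7.9, -17.0, 3.3]
t 23.35 now bay [np.float64(-3.8), np.float64(-83.9)] 25.3 F [ -7.9 -17.    3.3] shift m [-0.002   0.0068 -0.001 ] turn [-0.0028  0.007  -0.0008] j [-0.27  0.74  1.43  0.17  0.99 -0.16]
```

```bash
python3 -m jog '[[-0.006,0,-0.001,0,0,0,0.04],[-0.012,0,-0.002,0,0,0,0.04],[0.006,0,-0.04,0,0,0,0.04],[0.007,0,-0.048,0,0,0,0.04],[0.007,0,-0.048,0,0,0,0.04]]' | grep -E "eef_pos|^force"; python3 -m jog '[[0,-0.045,-0.02,0,0,0,0.04],[0,-0.045,0,0,0,0,0.04],[0,-0.045,0,0,0,0,0.04],[0,-0.045,0,0,0,0,0.04],[0,0,0,0,0,0,0.04]]'| grep -E "eef_pos|^force"; python3 - <<'E'
from h import *
go((0,0,0))
im=eyes.capture("top")[:,:,::-1]; a=cv2.convertScaleAbs(im[115:245,170:300],alpha=1.8); a=cv2.resize(a,(400,400),interpolation=cv2.INTER_CUBIC)
o=cv2.imread("top0_raw.png"); d=cv2.convertScaleAbs(im[60:200,130:400],alpha=1.5)
im=eyes.capture("side")[110:260,180:380,::-1]; b=cv2.resize(cv2.convertScaleAbs(im,alpha=1.3),(400,400*3//4),interpolation=cv2.INTER_CUBIC)
out=np.zeros((600,800,3),np.uint8); out[:400,:400]=a; out[:300,400:]=b; out[400:600,:386]=cv2.resize(d,(386,200))
out[400:600,400:786]=cv2.resize(cv2.convertScaleAbs(o[60:200,130:400],alpha=1.5),(386,200)); cv2.imwrite("pics/fin.png",out)
E
```

```text
eef_pos: [614.2, -27.1, 164.4]
force: [0.3, -0.6, -0.0]
eef_pos: [433.0, 7.5, 182.6]
force: [1.0, -0.4, 0.1]
t 24.35 now bay [np.float64(-188.4), np.float64(-101.6)] 182.6 F [ 1.  -0.4  0.1] shift m [0.0735 0.1896 0.1944] turn [-0.1643 -0.3961 -1.5757] j [-0.34  0.17  1.86  0.16  1.15 -0.21]
```

View pics/fin.png

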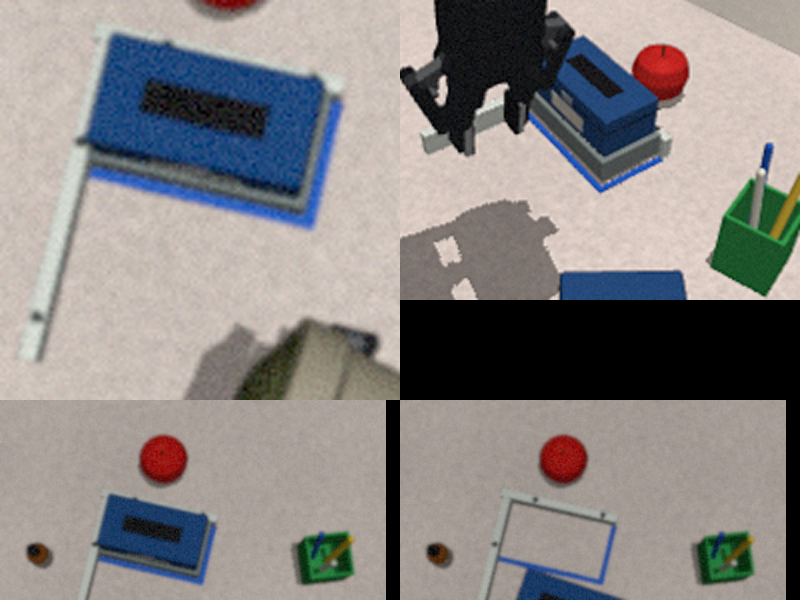

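The box is square in the corner, with its case from (110,32) to (325,75) along the back stop and even margins to the tape. The apple, pot and oil bottle are where they were in the first picture, and the arm is clear.

```bash
python3 -c "
from rig import finish_job
print(finish_job())"
```

```text
the job is handed in; nothing more can be done
None
```

I slid the archive box upright into its parking corner, square against the back and side stops as far as the contact forces and final pictures show. The apple, pen pot and oil bottle look unmoved, and I handed the job in at about 24.5 s.

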